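Check a die block with the hardness probe

ROBOT

A 6-joint arm with a two-finger parallel gripper is mounted at the origin on a cart in front of the work surface, level with it; the furniture and walls round the work are solid. World frame = base frame: x ahead of the robot, y to its left, z up, the work surface at z = 0. Lengths are in m, angles in degrees, forces in N, time in s.
With the tool pointing down it reaches from about 0.3 to 0.95 m from the base axis. Payload 3.1 kg.
Tool frame: the origin (TCP) lies on the centre line of the jaws, within the pads' length; the fingertips stand 11 mm ahead of it and the grasp point (between the pads) lies 8 mm behind it; z points along the fingers, y is the line along which they close (so a half turn about z gives the same grasp; the last joint's range is limited). The gripper opens to 85 mm and grips with 20 to 120 N. Pads are 22 mm wide; open, the fingers measure 114 mm over their backs; the gripper's body (76 mm by 85 mm) begins 54 mm behind the grasp point. The pads swing forward as they close: fully open they stand 13 mm farther back than shut.
Start: joints at [70.434, 17.653, 93.61, -0, 68.738, -3.994], TCP at [0.168, 0.602, 0.242] pointing down, gripper open.
Joint ranges: [-175.34, 175.34], [-45.06, 112.39], [2.9, 150.54], [-68.45, 248.45], [3.09, 151.38], [-168.51, 168.51]. Speed limits (degrees/s): [159.86, 159.86, 180, 180, 180, 180].

INTERFACE

Orientations are given as a 3x3 rotation matrix whose columns are the frame's x, y, z axes.
In Python, from rig import r gives the robot as it stands.
- The arm moves only by the tool jog_arm, never from a script. Its argument "targets" is a list of rows, each an object of numbers: "tx", "ty", "tz": the shift along the tool's x, y, z in cm; "ax", "ay", "az": the turn, a rotation vector about the tool's x, y, z in degrees. In form: [{"tx": .., "ty": .., "tz": .., "ax": .., "ay": .., "az": ..}, ...]. A call has 1 to 10 rows; each row shifts and turns the commanded pose from where the row before left it, along the tool's axes as they then stand; what a row does not reach is not made up. A row lasts 1/8 s, in which the tool goes at most 62.5 mm and 10.7 degrees, less where a joint would pass 70% of its speed; a pose out of reach is approached as far as the arm can. A call is refused whole if a number of a shift passes 6.25 or a number of a turn 10.7, either way. A call with a gripper value outside its range is refused whole. "fingers" is the opening, from 0 (shut) to 1 (fully open), set as the call begins (left out, the last holds). The fingers move at their own pace and stop on an object; the grip force is fixed at half the most. Time passes only in rows, so rows that do not move let the fingers close. It gives the time, the measured TCP pose, the force, the opening and the grip force at its end, in the units of the state.
- r.get_obs(): the state, without advancing time (a new reading comes with each control period).
- r.read_camera(name): name is "scene" or "top" or "wrist"; returns the picture (480x640x3 uint8, red, green, blue); there is no depth.
- r.calibration(name): a dict with "intrinsics" (3x3 intrinsics, pixels), "world_to_cam" (4x4, takes a point from world to camera coordinates); the wrist camera has in their place "mount" (4x4, takes a point from camera to tool coordinates, whose origin is the TCP and whose axes are the flange's). Camera axes: x right, y up, looking along -z (the intrinsics and any distortion apply to the point x, -y, -z); pixel columns grow to the right and rows downward; lengths in m; the calibration is good to about 2 mm. A picture is of the moment at which its call begins: read the wrist's pose just before it. calibration takes no time and is no camera call.
- r.hand_in(): hands the job in; it is judged then, once.
The state is a dict: "t": time; "joint_pos": joint angles; "joint_vel": joint speeds; "joint_torque": joint torques, N m; "position": TCP position; "tcp_rot": TCP orientation; "force": force on the tool from outside, world axes, zero at the start; "torque": the same for the moment, N m; "width": finger opening in m; "gripper_force": force on a finger pad.
Only numpy, scipy, OpenCV 4.12 (cv2) and the standard library are available. Lean on these libraries where they do the work, as an engineer would, in place of code of your own. Each camera call takes 0.05 s, during which the arm holds its last target. There are 200 camera calls.

TASK

Seat the sloped die block fully down on the two pegs of the test seat without knocking the probe, and let go of it. Then take the hardness probe out of its holder and hold its spring tip inside the ring scribed on the sloped face, square to that face and lightly pressed, with the tip sprung about half way in and never bottomed out. Finish while still holding it there, and leave the other things on the bench where they are.

Things in the scene. Friction and masses are not known exactly. Their poses are not given: they have to be found in the camera images.
- block: loose light-alloy die block, 90 (x) by 50 (y) mm, 0.45 kg, vertical sides, top sloping 20 degrees: 30 mm high at the low end (-x), 63 mm at the high end (+x). Origin: centre of the flat underside, z up. Underside has two holes 18 mm deep on the x axis: 14.5 mm wide at x = -25 mm, 10.5 mm wide at x = +25 mm. Grip it across its 50 mm width
- spot (a point): the marked spot: centre of a dark scribed ring (12 mm inside, 15 mm outside diameter) on the block's sloped face, at x = 10, y = -9, z = 50 mm in the block's frame; this point's z axis is the outward normal of the sloped face (it leans 20 degrees from vertical towards the low end)
- seat: test seat fixed to the bench: dark steel plate 130 (x) by 84 (y) by 12 mm, origin under its centre, z up. Two pegs on its x axis stand 15 mm above the plate, top 7 mm tapered: 12 mm thick at x = -25 mm, 8 mm at x = +25 mm. The thick peg fits only the block's wide hole, so the seated block's axes run the same way as the seat's
- seat_top (a point): centre of the seat plate's top surface, midway between the pegs, 12 mm above the bench: the block's origin comes here when it is seated
- holder: black block 75 x 75 mm, 55 mm high, fixed to the bench, with an upright through hole of 24 mm diameter in which the probe stands, its top 168 mm above the bench. Origin: centre of its underside
- gauge: loose hardness probe, 0.18 kg, upright in the holder. Origin: end of its tip when not pressed; z up along its axis. Along z: spring tip 0-14 mm (8 mm across, round end), steel nose 14-42 mm (16 mm across), round collar 42-48 mm (40 mm across, rests on the holder), grey square grip 48-148 mm (26 x 26 mm, flats along x and y), cap to 155 mm
- tip (a point): the very end of the probe's spring tip; moves with the tip
- plunger (a joint): how far the spring tip is pushed into the probe: 0 out, 0.010 m bottomed out. The spring pushes with 1.2 N at 0, 3.2 N at 5 mm, 5.2 N at 10 mm
- label_roll: bystander: white roll of labels, 69 mm across, 40 mm high, loose; origin at the centre of its underside
- tape_black: bystander: roll of black tape, 62 mm across, 19 mm high, loose; origin at the centre of its underside
- parts_bin: bystander: small open tan parts bin, 55 x 88 mm, 34 mm high, loose; origin at the centre of its underside

How it is judged:
By the outcome, as a careful person would: the job done as asked, in the order asked, and still so for the second after the job is handed in, while the arm keeps its last pose, push and grip.
It also fails if it takes over 58 s, if anything falls off the work surface, if the arm or the gripper's body presses on something with over 40 N, if the wrist force passes 120 N, or if a joint passes its speed limit or range.

## Working session

There is one attempt and no reset: what is moved stays moved. The work goes in short steps, Python scripts to look and compute and a tool call to move; the robot and the scene stay as the last step left them, time stands still between calls to the robot, and variables do not carry over. Pictures are saved under pics/ and viewed, at most 10 in all, crops included, and the job is handed in when it is done.

Besides the shell and the picture viewer there is one more tool, called after "Emit:" in YAML: its name, and indented under it one key for each argument. jog_arm: Moves the arm, as the interface text tells. Its arguments: {"type":"object","properties":{"targets":{"type":"array","items":{"type":"object","properties":{"tx":{"type":"number"},"ty":{"type":"number"},"tz":{"type":"number"},"ax":{"type":"number"},"ay":{"type":"number"},"az":{"type":"number"}}}},"fingers":{"type":"number"}},"required":["targets"]}

```bash
ls; mkdir -p pics
python3 - <<'E'
from rig import r
import cv2,numpy as np
np.set_printoptions(precision=4,suppress=True)
o=r.get_obs();print(o)
for n in("scene","top","wrist"):
    im=r.read_camera(n);cv2.imwrite(f"pics/{n}0.png",im[:,:,::-1]);print(n,r.calibration(n))
E
```

```text
pics
{'t': 0.0, 'joint_pos': array([70.4344, 17.7017, 93.6902,  0.0002, 68.7361, -3.9917]), 'joint_vel': array([-0.0886, -0.0229,  0.1053, -0.0457,  0.042 ,  0.0121]), 'joint_torque': array([  0.0005, -41.527 , -27.6656,  -0.0001,   0.0105,   0.    ]), 'position': array([0.1675, 0.6013, 0.2411]), 'tcp_rot': array([[-0.9633,  0.2685, -0.0008],
       [ 0.2685,  0.9633, -0.0021],
       [ 0.0002, -0.0022, -1.    ]]), 'force': array([ 0.9547, -0.4318,  0.3434]), 'torque': array([ 0.0227, -0.0077,  0.0064]), 'gripper_force': 0.0, 'width': 0.08535711243593885}
scene {'intrinsics': array([[466.6709,   0.    , 317.0446],
       [  0.    , 466.6709, 236.8717],
       [  0.    ,   0.    ,   1.    ]]), 'world_to_cam': array([[ 0.6867, -0.7269, -0.0035, -0.3229],
       [ 0.5493,  0.5158,  0.6574, -0.382 ],
       [-0.4761, -0.4534,  0.7535, -0.947 ],
       [ 0.    ,  0.    ,  0.    ,  1.    ]])}
top {'intrinsics': array([[472.1968,   0.    , 324.3984],
       [  0.    , 472.1968, 230.7905],
       [  0.    ,   0.    ,   1.    ]]), 'world_to_cam': array([[-0.0273, -0.9994, -0.02  ,  0.0966],
       [ 0.9976, -0.0285,  0.0625, -0.5453],
       [-0.063 , -0.0183,  0.9978, -1.144 ],
       [ 0.    ,  0.    ,  0.    ,  1.    ]])}
wrist {'intrinsics': array([[371.8661,   0.    , 319.819 ],
       [  0.    , 371.8661, 247.4246],
       [  0.    ,   0.    ,   1.    ]]), 'mount': array([[-0.001 ,  0.9538,  0.3005,  0.0762],
       [ 1.    ,  0.0009,  0.0004,  0.0004],
       [ 0.0001,  0.3005, -0.9538, -0.1309],
       [ 0.    ,  0.    ,  0.    ,  1.    ]])}
```

View pics/top0.png

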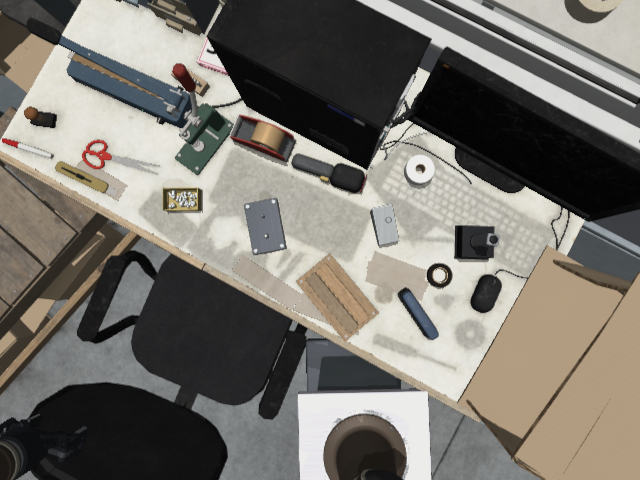

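View pics/scene0.png

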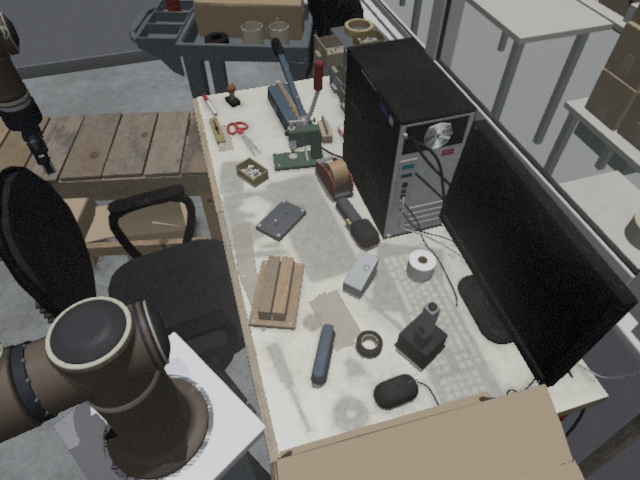

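Top view: seat at (265,226), block at (384,225), holder with probe at (475,242), label roll at (419,168), black tape at (440,275), bin at (182,200). I'll zoom in for details.

Run:
```python
import cv2,numpy as np
t=cv2.imread("pics/top0.png");s=cv2.imread("pics/scene0.png")
a=cv2.resize(t[185:265,235:335],None,fx=4,fy=4,interpolation=cv2.INTER_CUBIC)
b=cv2.resize(t[185:265,355:455],None,fx=4,fy=4,interpolation=cv2.INTER_CUBIC)
c=cv2.resize(s[190:250,245:345],None,fx=4,fy=4,interpolation=cv2.INTER_CUBIC)
d=cv2.resize(s[240:300,325:425],None,fx=4,fy=4,interpolation=cv2.INTER_CUBIC)
cv2.imwrite("pics/crop1.png",np.vstack([np.hstack([a,b]),np.hstack([c,d])]))
```

```text
(no output)
```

View pics/crop1.png

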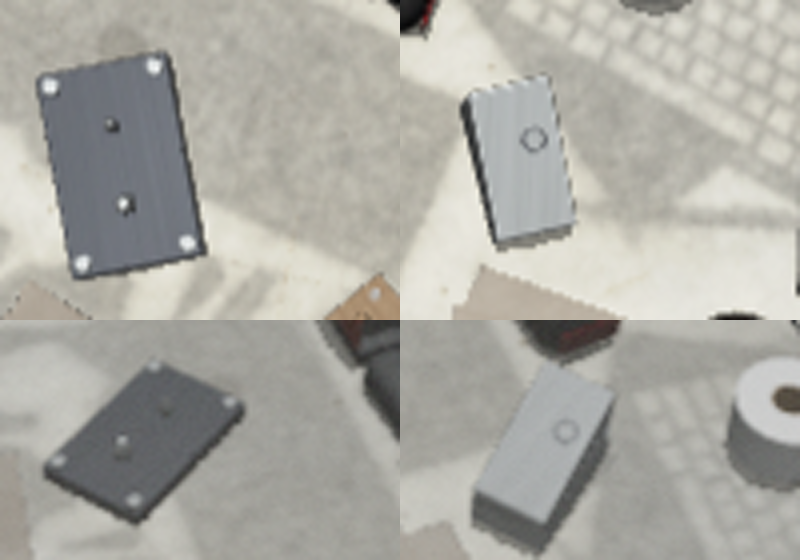

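The seat's thick peg is at the near end (crop (125,204), thin peg (112,125)). The block's ring is at crop (534,139), with its low end towards the robot, so block and seat point nearly the same way (about +10° yaw). Next I compute rough poses.

```bash
cat > h.py <<'E'
from rig import r
import cv2,numpy as np
np.set_printoptions(precision=4,suppress=True)
F=np.diag([1,-1,-1.])
def cam(n,o=None):
    """K, camera position, R (camera cv axes -> world)"""
    c=r.calibration(n);K=c["intrinsics"]
    if n=="wrist":
        T=np.eye(4);T[:3,:3]=o["tcp_rot"];T[:3,3]=o["position"];M=T@c["mount"]
    else: M=np.linalg.inv(c["world_to_cam"])
    return K,M[:3,3],M[:3,:3]@F
def ray(C,uv):
    K,p,R=C;return p,R@np.linalg.inv(K)@np.array([uv[0],uv[1],1.])
def onz(C,uv,z):
    p,d=ray(C,uv);return p+d*(z-p[2])/d[2]
def tri(*cu):
    A=np.zeros((3,3));b=np.zeros(3)
    for C,uv in cu:
        p,d=ray(C,uv);d=d/np.linalg.norm(d);P=np.eye(3)-np.outer(d,d);A+=P;b+=P@p
    return np.linalg.solve(A,b)
def proj(C,X):
    K,p,R=C;q=K@(R.T@(np.array(X)-p));return q[:2]/q[2]
E
python3 - <<'E'
from h import *
T=cam("top");S=cam("scene")
tc=lambda x,y,ox:(ox+x/4,185+y/4)
sc=lambda x,y,ox,oy:(ox+x/4,oy+y/4)
# seat corners z=.012
c=[onz(T,tc(x,y,235),.012)[:2] for x,y in((38,78),(168,52),(204,248),(76,272))]
c=np.array(c);print("seat",c.mean(0),np.linalg.norm(c[0]-c[1]),np.linalg.norm(c[1]-c[2]))
tk=onz(T,tc(123,201,235),.027);tn=onz(T,tc(110,123,235),.027);d=tn-tk
print("pegs",tk,tn,(tk+tn)/2,np.linalg.norm(d),np.degrees(np.arctan2(d[1],d[0])))
print("peg tri",tri((T,tc(123,201,235)),(S,sc(122,440-320,245,190))))
print("ring",tri((T,tc(534-400,139,355)),(S,sc(566-400,431-320,325,240))))
q=[onz(T,tc(x-400,y,355),z)[:2] for x,y,z in((470,95,.063),(548,77,.063),(575,222,.03),(500,240,.03))]
q=np.array(q);d=q[0]+q[1]-q[2]-q[3];print("block",q,q.mean(0),np.linalg.norm(q[0]-q[1]),np.linalg.norm(d)/2,np.degrees(np.arctan2(d[1],d[0])))
im=cv2.imread("pics/top0.png")
# holder / probe
p=(491,241);print("cap",onz(T,p,.168), "holder", onz(T,(475,242),.055))
E
cat > c.py <<'E'
E
```

```text
seat [0.5653 0.2276] 0.0826067846736332 0.12413436118410295
pegs [0.5403 0.2249 0.027 ] [0.5885 0.232  0.027 ] [0.5644 0.2284 0.027 ] 0.048635056508010595 8.342839507057365
peg tri [0.5409 0.2251 0.0234]
ring [ 0.5684 -0.0738  0.0485]
block [[ 0.5939 -0.0348]
 [ 0.6033 -0.0812]
 [ 0.5183 -0.0985]
 [ 0.5086 -0.0528]] [ 0.556  -0.0668] 0.04733974626147392 0.08695081922232585 11.7068128948907
cap [ 0.5064 -0.2747  0.168 ] holder [ 0.5087 -0.2745  0.055 ]
```

Emit:
jog_arm:
  targets:
    - {"az": -8}
    - {"az": -8}
    - {"az": -8}
    - {"tx": -3.76,"ty": -4.74}
    - {"tx": -3.76,"ty": -4.74}
    - {"tx": -3.76,"ty": -4.74}
    - {"tx": -3.76,"ty": -4.74}
    - {"tx": -3.76,"ty": -4.74}
    - {"tx": -3.76,"ty": -4.74}
    - {"tx": -3.76,"ty": -4.74}
  fingers: 1

```text
validation failed for argument at $.ta...
```

Emit:
jog_arm:
  targets:
    - {"tx": -3.76,"ty": -4.74}
    - {"tx": -3.76,"ty": -4.74}
    - {}
    - {}

```text
validation failed for argument at $.ta...
```

Run:
```python
from h import *
o=r.get_obs();im=r.read_camera("wrist");cv2.imwrite("pics/w_seat.png",im[:,:,::-1]);np.savez("w_seat.npz",position=o["position"],tcp_rot=o["tcp_rot"]);print(o["t"],o["position"],o["tcp_rot"],o["joint_pos"],o["force"])
```

```text
0.15 [0.1676 0.6014 0.2413] [[-0.9633  0.2685 -0.0006]
 [ 0.2685  0.9633 -0.0018]
 [ 0.0001 -0.0019 -1.    ]] [70.4333 17.6958 93.6737 -0.0001 68.739  -3.9927] [0.4369 0.1529 0.3997]
```

View pics/w_seat.png

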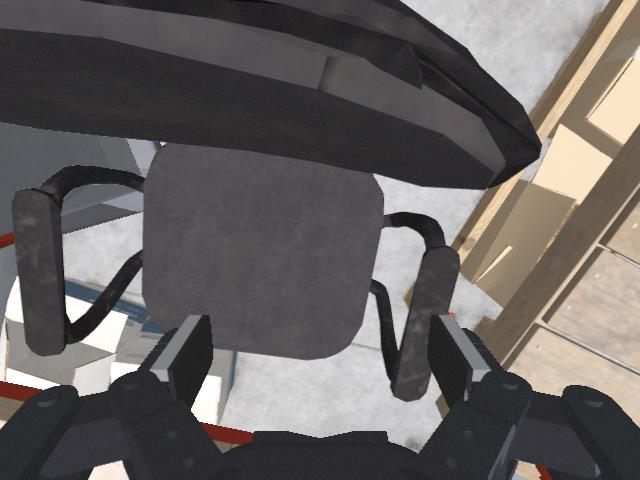

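The view shows only the chair. The arm didn't move, because each row must have all six numbers.

Emit:
jog_arm:
  targets:
    - {"tx": 0,"ty": 0,"tz": 0,"ax": 0,"ay": 0,"az": -8}
    - {"tx": 0,"ty": 0,"tz": 0,"ax": 0,"ay": 0,"az": -8}
    - {"tx": 0,"ty": 0,"tz": 0,"ax": 0,"ay": 0,"az": -8}
    - {"tx": -3.76,"ty": -4.74,"tz": 0,"ax": 0,"ay": 0,"az": 0}
    - {"tx": -3.76,"ty": -4.74,"tz": 0,"ax": 0,"ay": 0,"az": 0}
    - {"tx": -3.76,"ty": -4.74,"tz": 0,"ax": 0,"ay": 0,"az": 0}
    - {"tx": -3.76,"ty": -4.74,"tz": 0,"ax": 0,"ay": 0,"az": 0}
    - {"tx": -3.76,"ty": -4.74,"tz": 0,"ax": 0,"ay": 0,"az": 0}
    - {"tx": -3.76,"ty": -4.74,"tz": 0,"ax": 0,"ay": 0,"az": 0}
    - {"tx": -3.76,"ty": -4.74,"tz": 0,"ax": 0,"ay": 0,"az": 0}
  fingers: 1

```text
t: 1.45
position: [0.478, 0.3109, 0.2423]
tcp_rot: [[-0.989, -0.147, 0.0], [-0.147, 0.989, 0.0], [-0.0, 0.0, -1.0]]
force: [0.7, 0.7, -0.7]
width: 0.0851
gripper_force: 0.0
```

Emit:
jog_arm:
  targets:
    - {"tx": -3.76,"ty": -4.74,"tz": 0,"ax": 0,"ay": 0,"az": 0}
    - {"tx": -3.76,"ty": -4.74,"tz": 0,"ax": 0,"ay": 0,"az": 0}
    - {"tx": 0,"ty": 0,"tz": 0,"ax": 0,"ay": 0,"az": 0}
    - {"tx": 0,"ty": 0,"tz": 0,"ax": 0,"ay": 0,"az": 0}

```text
t: 1.95
position: [0.5645, 0.2296, 0.2417]
tcp_rot: [[-0.989, -0.146, -0.002], [-0.146, 0.989, 0.0], [0.002, 0.0, -1.0]]
force: [-0.5, 0.7, 0.2]
width: 0.0855
gripper_force: 0.0
```

Run:
```python
from h import *
o=r.get_obs();im=r.read_camera("wrist");cv2.imwrite("pics/w_seat.png",im[:,:,::-1]);np.savez("w_seat.npz",position=o["position"],tcp_rot=o["tcp_rot"]);print(o["t"],o["position"],o["tcp_rot"],o["joint_pos"],o["force"])
```

```text
1.95 [0.5645 0.2296 0.2417] [[-0.9893 -0.1456 -0.0016]
 [-0.1456  0.9893  0.0002]
 [ 0.0016  0.0005 -1.    ]] [ 18.0145  16.0322  95.7711   0.0449  68.2815 -80.3732] [-0.4877  0.6746  0.1767]
```

View pics/w_seat.png

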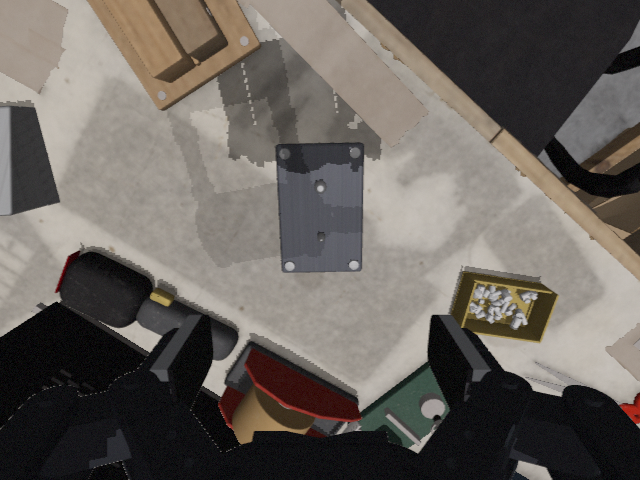

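The wrist view shows the seat squarely: thick peg (320,187), thin peg (320,236), corner screws (285,154), (355,152), (290,267), (354,266), plate outline (277-363, 143-272). I'll measure it here, then move on to the block, about 0.295 m along -y.

```bash
cat >> h.py <<'E'
def yaw(d): return np.degrees(np.arctan2(d[1],d[0]))
E
python3 - <<'E'
from h import *
o=dict(np.load("w_seat.npz"));C=cam("wrist",o)
im=cv2.imread("pics/w_seat.png")
hsv=cv2.cvtColor(im,cv2.COLOR_BGR2HSV)
# screws: bright blobs inside the plate; local maxima centroid
g=cv2.cvtColor(im,cv2.COLOR_BGR2GRAY).astype(float)
S=[]
for u,v in((285,154),(355,152),(290,267),(354,266)):
    w=g[v-8:v+9,u-8:u+9];m=w>(np.median(w)+w.max())/2;m&=np.hypot(*(np.mgrid[-8:9,-8:9]))<7
    y,x=np.nonzero(m);p=(u-8+x.mean(),v-8+y.mean());S.append(onz(C,p,.012));print(p,S[-1])
S=np.array(S);print("screws c",S.mean(0),np.linalg.norm(S[0]-S[1]),np.linalg.norm(S[2]-S[3]),np.linalg.norm(S[0]-S[2]),yaw(S[2]+S[3]-S[0]-S[1]))
a=onz(C,(320,187),.027);b=onz(C,(320.5,235.5),.027);print("pegs",a,b,(a+b)/2,np.linalg.norm(b-a),yaw(b-a))
# plate outline: low local brightness + bluish
b_,g_,r_=[im[:,:,i].astype(int) for i in range(3)]
m=((b_-r_>5)&(g<135)).astype(np.uint8);m[:130]=0;m[290:]=0;m[:,:260]=0;m[:,380:]=0
m=cv2.morphologyEx(cv2.morphologyEx(m,cv2.MORPH_CLOSE,np.ones((9,9))),cv2.MORPH_OPEN,np.ones((5,5)))
c=max(cv2.findContours(m,0,2)[0],key=cv2.contourArea)
P=np.array([onz(C,q[0],.012)[:2] for q in c],np.float32)*1000
print("rect",cv2.minAreaRect(P))
E
```

```text
(np.float64(283.0), np.float64(153.19298245614036)) [0.5142 0.1873 0.012 ]
(np.float64(354.46774193548384), np.float64(151.38709677419354)) [0.5029 0.2537 0.012 ]
(np.float64(289.24285714285713), np.float64(266.51428571428573)) [0.6263 0.2068 0.012 ]
(np.float64(353.3220338983051), np.float64(264.64406779661016)) [0.6147 0.272  0.012 ]
screws c [0.5645 0.23   0.012 ] 0.06728785208356872 0.06618793521884249 0.11371623862354488 9.592137959367284
pegs [0.5385 0.2261 0.027 ] [0.5846 0.2333 0.027 ] [0.5615 0.2297 0.027 ] 0.046657790468180034 8.915874328206776
rect ((563.3565063476562, 230.23483276367188), (127.72489166259766, 81.63497924804688), 9.39641284942627)
```

Emit:
jog_arm:
  targets:
    - {"tx": 0.88,"ty": -5.83,"tz": 0,"ax": 0,"ay": 0,"az": 0}
    - {"tx": 0.88,"ty": -5.83,"tz": 0,"ax": 0,"ay": 0,"az": 0}
    - {"tx": 0.88,"ty": -5.83,"tz": 0,"ax": 0,"ay": 0,"az": 0}
    - {"tx": 0.88,"ty": -5.83,"tz": 0,"ax": 0,"ay": 0,"az": 0}
    - {"tx": 0.88,"ty": -5.83,"tz": 0,"ax": 0,"ay": 0,"az": -3}
    - {"tx": 0,"ty": 0,"tz": 0,"ax": 0,"ay": 0,"az": 0}
    - {"tx": 0,"ty": 0,"tz": 0,"ax": 0,"ay": 0,"az": 0}

```text
t: 2.88
position: [0.5638, -0.0636, 0.2422]
tcp_rot: [[-0.98, -0.199, -0.0], [-0.199, 0.98, 0.001], [0.0, 0.001, -1.0]]
force: [-0.2, 0.4, 0.5]
width: 0.0855
gripper_force: 0.0
```

Run:
```python
from h import *
o=r.get_obs();im=r.read_camera("wrist");cv2.imwrite("pics/w_block.png",im[:,:,::-1]);np.savez("w_block.npz",position=o["position"],tcp_rot=o["tcp_rot"]);print(o["t"],o["position"],o["tcp_rot"],o["joint_pos"])
```

```text
2.875 [ 0.5638 -0.0636  0.2422] [[-0.98   -0.1989 -0.0004]
 [-0.1989  0.98    0.001 ]
 [ 0.0002  0.0011 -1.    ]] [ -10.8574   11.3755  101.494     0.0588   67.1665 -112.3502]
```

View pics/w_block.png

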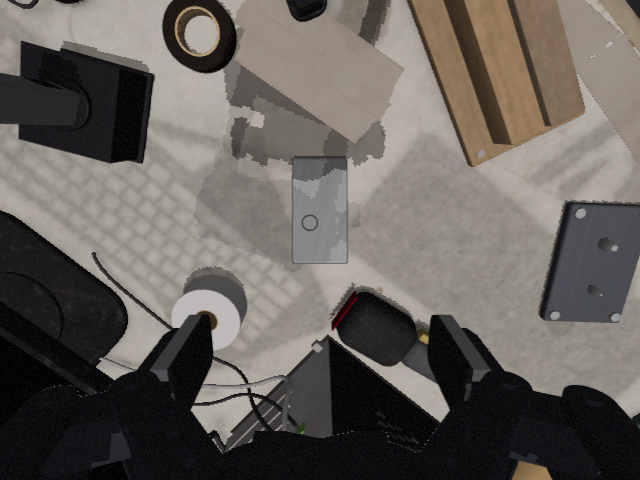

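Wrist view: the block spans about (292-348, 157-263) with the ring at (310,223), and its low end is at the top of the image (towards the robot). Measuring corners and ring.

Run:
```python
from h import *
o=dict(np.load("w_block.npz"));C=cam("wrist",o)
im=cv2.imread("pics/w_block.png");g=cv2.GaussianBlur(cv2.cvtColor(im,cv2.COLOR_BGR2GRAY),(3,3),0).astype(float)
gx=np.abs(cv2.Sobel(g,-1,1,0));gy=np.abs(cv2.Sobel(g,-1,0,1))
def edge(a,lo):  # subpixel peak
    i=np.argmax(a,1);w=[np.average(np.arange(max(k-2,0),min(k+3,a.shape[1])),weights=r_[max(k-2,0):k+3]) for k,r_ in zip(i,a)];return lo+np.array(w)
v=np.arange(165,256);L=np.polyfit(v,edge(gx[165:256,286:300],286),1);R=np.polyfit(v,edge(gx[165:256,341:355],341),1)
u=np.arange(298,342)
def med(x,y):
    for _ in range(4):
        p=np.polyfit(x,y,1);k=np.abs(y-np.polyval(p,x))<1.5
        if k.sum()<10:break
        x,y=x[k],y[k]
    return p
L=med(v,edge(gx[165:256,286:300],286));R=med(v,edge(gx[165:256,341:355],341))
T=med(u,edge(gy[150:164,298:342].T,150));B=med(u,edge(gy[256:271,298:342].T,256))
def X(l,t): # u=l0 v+l1 ; v=t0 u+t1
    vv=(t[0]*l[1]+t[1])/(1-t[0]*l[0]);return (l[0]*vv+l[1],vv)
px=[X(L,T),X(R,T),X(L,B),X(R,B)];print(np.array(px))
P=[onz(C,p,z)[:2] for p,z in zip(px,(.03,.03,.063,.063))];P=np.array(P)
d=P[2]+P[3]-P[0]-P[1]
print(P,"c",P.mean(0),"w",np.linalg.norm(P[1]-P[0]),np.linalg.norm(P[3]-P[2]),"len",np.linalg.norm(d)/2,"yaw",yaw(d),yaw(P[0]-P[1])+90,yaw(P[2]-P[3])+90)
a=g[212:234,299:321];m=a<np.median(a)-12;y,x=np.nonzero(m);(cx,cy),_,_=cv2.fitEllipse(np.c_[x,y].astype(np.float32)) if len(x)>5 else ((0,0),0,0)
q=onz(C,(299+cx,212+cy),.05);print("ring",299+cx,212+cy,q)
c=P.mean(0);th=np.radians(yaw(d));print("ring in block",np.array([[np.cos(th),np.sin(th)],[-np.sin(th),np.cos(th)]])@(q[:2]-c))
# seat pegs refine
I=cv2.imread("pics/w_seat.png");cv2.imwrite("pics/crop2.png",np.hstack([cv2.resize(I[170:250,290:350],None,fx=7,fy=7,interpolation=cv2.INTER_CUBIC),]))
```

```text
[[290.7515 155.171 ]
 [347.8676 155.301 ]
 [292.9896 263.0068]
 [347.1048 264.085 ]]
[[ 0.5152 -0.0997]
 [ 0.5052 -0.0494]
 [ 0.6038 -0.0795]
 [ 0.5953 -0.0323]] c [ 0.5549 -0.0652] w 0.051252821363072444 0.04798136228752378 len 0.09132318918083995 yaw 11.809813631368465 11.283142220576948 10.176659304021356
ring 309.4655523300171 222.34205436706543 [ 0.5678 -0.0719  0.05  ]
ring in block [ 0.0112 -0.0092]
```

View pics/crop2.png

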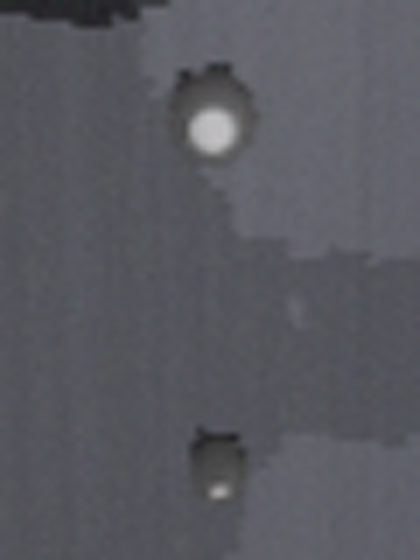

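Peg tops are at (319.8,188.7) and (321.4,240). That agrees with the screws: seat ≈ (0.5645, 0.230), yaw ≈ 9.6°. Block ≈ (0.5555, -0.065), yaw ≈ 11.3°. I'll descend to grip 4 mm towards the high end of centre.

Emit:
jog_arm:
  targets:
    - {"tx": 0.45,"ty": 0,"tz": 4,"ax": 0,"ay": 0,"az": 0}
    - {"tx": 0,"ty": 0,"tz": 5,"ax": 0,"ay": 0,"az": 0}
    - {"tx": 0,"ty": 0,"tz": 5,"ax": 0,"ay": 0,"az": 0}
    - {"tx": 0,"ty": 0,"tz": 4,"ax": 0,"ay": 0,"az": 0}
    - {"tx": 0,"ty": 0,"tz": 3,"ax": 0,"ay": 0,"az": 0}
    - {"tx": 0,"ty": 0,"tz": 1.2,"ax": 0,"ay": 0,"az": 0}
    - {"tx": 0,"ty": 0,"tz": 0,"ax": 0,"ay": 0,"az": 0}

```text
t: 3.8
position: [0.5595, -0.0646, 0.0199]
tcp_rot: [[-0.98, -0.2, -0.001], [-0.2, 0.98, 0.0], [0.001, 0.001, -1.0]]
force: [0.3, -0.1, -0.4]
width: 0.0855
gripper_force: 0.0
```

Emit:
jog_arm:
  targets:
    - {"tx": 0,"ty": 0,"tz": 0,"ax": 0,"ay": 0,"az": 0}
    - {"tx": 0,"ty": 0,"tz": 0,"ax": 0,"ay": 0,"az": 0}
    - {"tx": 0,"ty": 0,"tz": 0,"ax": 0,"ay": 0,"az": 0}
    - {"tx": 0,"ty": 0,"tz": 0,"ax": 0,"ay": 0,"az": 0}
    - {"tx": 0,"ty": 0,"tz": 0,"ax": 0,"ay": 0,"az": 0}
    - {"tx": 0,"ty": 0,"tz": 0,"ax": 0,"ay": 0,"az": 0}
  fingers: 0

```text
t: 4.55
position: [0.5614, -0.066, 0.0221]
tcp_rot: [[-0.98, -0.198, 0.003], [-0.198, 0.98, 0.0], [-0.003, -0.0, -1.0]]
force: [0.6, 1.8, 5.9]
width: 0.0499
gripper_force: 64.5
```

Emit:
jog_arm:
  targets:
    - {"tx": 0,"ty": 0,"tz": -1,"ax": 0,"ay": 0,"az": 0}
    - {"tx": 0,"ty": 0,"tz": -3,"ax": 0,"ay": 0,"az": 0}
    - {"tx": 0,"ty": 0,"tz": -4,"ax": 0,"ay": 0,"az": 0}
    - {"tx": 0,"ty": 0,"tz": -3,"ax": 0,"ay": 0,"az": 0}
    - {"tx": 0,"ty": 0,"tz": 0,"ax": 0,"ay": 0,"az": 0}
    - {"tx": 0,"ty": 0,"tz": 0,"ax": 0,"ay": 0,"az": 0}

```text
t: 5.3
position: [0.5582, -0.0659, 0.1287]
tcp_rot: [[-0.98, -0.198, -0.003], [-0.198, 0.98, 0.0], [0.003, 0.001, -1.0]]
force: [-0.7, -0.7, -5.0]
width: 0.0494
gripper_force: 63.8
```

Run:
```python
from h import *
o=r.get_obs();im=r.read_camera("wrist");cv2.imwrite("pics/w_held.png",im[:,:,::-1]);np.savez("w_held.npz",position=o["position"],tcp_rot=o["tcp_rot"]);print(o["t"],o["position"],o["tcp_rot"],o["force"],o["width"])
C=cam("wrist",o)
for p in ([.5594,-.0643,.03],):print(proj(C,p))
```

```text
5.3 [ 0.5582 -0.0659  0.1287] [[-0.9802 -0.198  -0.0031]
 [-0.198   0.9802  0.0004]
 [ 0.003   0.0011 -1.    ]] [-0.6744 -0.661  -5.0103] 0.04942697652699472
[321.6703 255.5453]
```

View pics/w_held.png

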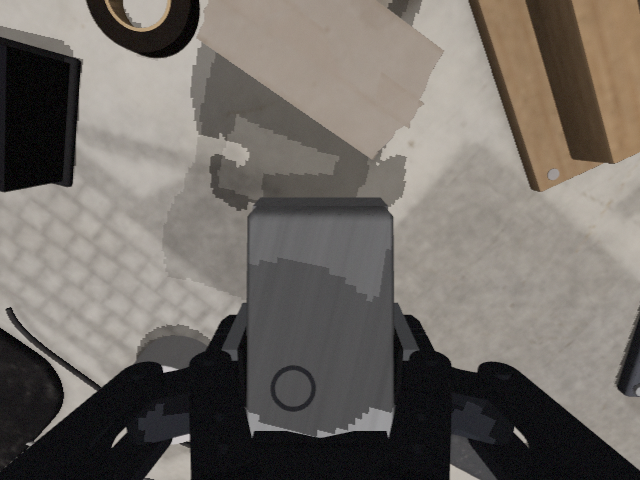

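The block is held, with the ring at (293,388), the upper edge of the low end at v≈211 (u 249-393) and the lower edge at v≈198. Computing the block's pose in the tool frame.

Run:
```python
from h import *
o=dict(np.load("w_held.npz"));C=cam("wrist",o);R=o["tcp_rot"];p=o["position"]
im=cv2.imread("pics/w_held.png");g=cv2.cvtColor(im,cv2.COLOR_BGR2GRAY).astype(float)
a=g[360:416,264:322];m=(a<np.median(a)-25).astype(np.uint8)
c=max(cv2.findContours(m,0,1)[0],key=cv2.contourArea);(cx,cy),_,_=cv2.fitEllipse(c);ring=(264+cx,360+cy);print(ring)
print("col profile",g[190:222,320].astype(int))
print("row",g[300,240:256].astype(int),g[300,386:402].astype(int))
for ub in (p[2]-.021,):
    for n,uv,z in(("ring",ring,.05),("lowtop",(321,211),.03),("lowbot",(321,198),0)):
        q=R.T@(onz(C,uv,ub+z)-p);print(n,q*1000)
# slope check: side edges of face near both ends
for v,z in((215,.0305),(300,.042)):
    for u in (248,394): print(v,u,(R.T@(onz(C,(u,v),p[2]-.021+z)-p))*1000)
```

```text
(292.7080421447754, 388.05134201049805)
col profile [ 87  86  86  86  86  87  85  73  59  60  59  61  59  58  58  57  50  49
  50  54  57  61  66  71  78  82  88  96  98 103 103 106]
row [146 146 149 147 148 148 110  65  66  79  82  81  81  84  84  85] [ 83  82  82  84  80  72  65  74 138 153 154 154 154 150 148 146]
ring [ -4.0834  -8.8245 -29.0217]
lowtop [50.3923  0.4666 -8.8489]
lowbot [49.5156  0.5592 21.1487]
215 248 [ 49.1709 -23.8821  -9.3784]
215 394 [49.1115 24.823  -9.3269]
300 248 [ 23.5916 -23.2598 -20.9542]
300 394 [ 23.5202  24.1288 -20.9042]
```

Emit:
jog_arm:
  targets:
    - {"tx": -1.0,"ty": 3.5,"tz": 0,"ax": 0,"ay": 0,"az": 0}
    - {"tx": -1.2,"ty": 5,"tz": 0,"ax": 0,"ay": 0,"az": 0}
    - {"tx": -1.2,"ty": 5,"tz": 0,"ax": 0,"ay": 0,"az": 0}
    - {"tx": -1.2,"ty": 5,"tz": 0,"ax": 0,"ay": 0,"az": 0}
    - {"tx": -1.2,"ty": 5,"tz": 0,"ax": 0,"ay": 0,"az": 0}
    - {"tx": -1.2,"ty": 5.33,"tz": 0,"ax": 0,"ay": 0,"az": 1.8}
    - {"tx": 0,"ty": 0,"tz": 3,"ax": 0,"ay": 0,"az": 0}
    - {"tx": 0,"ty": 0,"tz": 2.5,"ax": 0,"ay": 0,"az": 0}
    - {"tx": 0,"ty": 0,"tz": 0,"ax": 0,"ay": 0,"az": 0}
    - {"tx": 0,"ty": 0,"tz": 0,"ax": 0,"ay": 0,"az": 0}

```text
t: 6.6
position: [0.5711, 0.2301, 0.0746]
tcp_rot: [[-0.986, -0.167, -0.001], [-0.167, 0.986, -0.0], [0.001, -0.0, -1.0]]
force: [0.6, 0.3, -4.5]
width: 0.0493
gripper_force: 64.0
```

Run:
```python
from h import *
o=r.get_obs();im=r.read_camera("wrist");cv2.imwrite("pics/w_hov.png",im[:,:,::-1]);np.savez("w_hov.npz",position=o["position"],tcp_rot=o["tcp_rot"]);print(o["t"],o["position"],o["tcp_rot"],o["force"],o["width"])
```

```text
6.6 [0.5711 0.2301 0.0746] [[-0.986  -0.167  -0.0011]
 [-0.167   0.986  -0.0004]
 [ 0.0011 -0.0002 -1.    ]] [ 0.6181  0.2762 -4.51  ] 0.04925437894438445
```

View pics/w_hov.png

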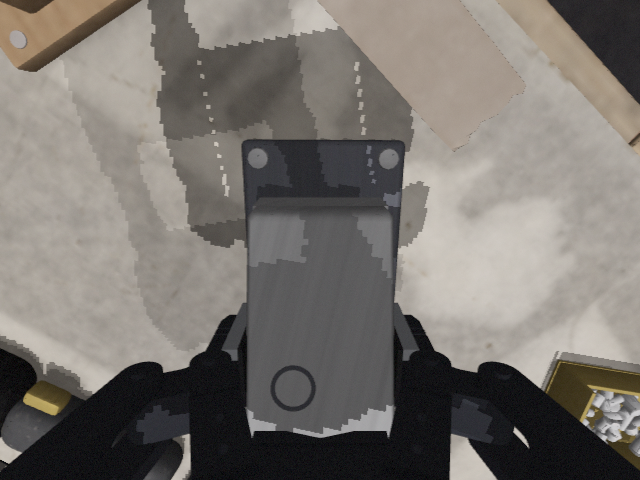

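The near screws are at (258,158) and (389,158), the plate's near edge is at v≈141, and its sides are at u≈243 and 405. Checking the seat centre relative to the tool.

Run:
```python
from h import *
o=dict(np.load("w_hov.npz"));C=cam("wrist",o);R=o["tcp_rot"];p=o["position"]
im=cv2.imread("pics/w_hov.png");g=cv2.cvtColor(im,cv2.COLOR_BGR2GRAY).astype(float)
f=lambda uv,z:(R.T@(onz(C,uv,z)-p))*1000
for u,v in((258,158),(389,158)):
    w=g[v-14:v+15,u-14:u+15];m=w>(np.median(w)+w.max())/2;m&=np.hypot(*(np.mgrid[-14:15,-14:15]))<13
    y,x=np.nonzero(m);q=(u-14+x.mean(),v-14+y.mean());print(q,f(q,.012))
print(g[132:150,300].astype(int),g[185,234:252].astype(int),g[165,396:412].astype(int))
for uv in((258,141),(390,141),(243.5,150),(405,150)):print(uv,f(uv,.012))
for n,uv,z in(("lt",(321,212),.03),("lb",(321,198.5),0),("ring",(292.7,388),.05)):print(n,f(uv,p[2]-.021+z))
a=g[185:225,321];print(a.astype(int))
```

```text
(np.float64(257.21), np.float64(157.95666666666668)) [ 62.7371 -31.6612  62.7235]
(np.float64(388.23508771929824), np.float64(158.4736842105263)) [62.4172 34.845  62.7104]
[100 102 104 104 102 102 102  78  35  41  39  41  43  47  44  42  45  45] [127 126 127 128 128 130 128 126 128  91  51  52  44  51  59  59  60  60] [ 69  65  61  62  59  52  50  69 164 181 181 181 179 181 182 183]
(258, 141) [ 71.0121 -30.8403  62.7328]
(390, 141) [70.948  35.2672 62.7201]
(243.5, 150) [ 66.6541 -38.375   62.7293]
(405, 150) [66.5754 43.0742 62.7136]
lt [50.0804  0.4911 -8.9428]
lb [49.3327  0.5833 21.0564]
ring [ -4.0679  -8.8029 -29.003 ]
[42 42 45 46 43 45 45 41 44 44 46 50 55 66 66 65 65 66 66 65 67 58 58 58
 61 63 65 68 72 75 81 83 88 89 93 91 92 93 92 93]
```

Emit:
jog_arm:
  targets:
    - {"tx": 0.07,"ty": 0.13,"tz": 1,"ax": 0,"ay": 0,"az": 0}
    - {"tx": 0,"ty": 0,"tz": 1.3,"ax": 0,"ay": 0,"az": 0}
    - {"tx": 0,"ty": 0,"tz": 0.3,"ax": 0,"ay": 0,"az": 0}
    - {"tx": 0,"ty": 0,"tz": 0.3,"ax": 0,"ay": 0,"az": 0}
    - {"tx": 0,"ty": 0,"tz": 0,"ax": 0,"ay": 0,"az": 0}

```text
t: 7.28
position: [0.5704, 0.2316, 0.0461]
tcp_rot: [[-0.986, -0.167, -0.0], [-0.167, 0.986, -0.0], [0.0, -0.0, -1.0]]
force: [0.2, -0.5, -5.2]
width: 0.0493
gripper_force: 64.1
```

Emit:
jog_arm:
  targets:
    - {"tx": 0,"ty": 0,"tz": 0.3,"ax": 0,"ay": 0,"az": 0}
    - {"tx": 0,"ty": 0,"tz": 0.2,"ax": 0,"ay": 0,"az": 0}
    - {"tx": 0,"ty": 0,"tz": 0,"ax": 0,"ay": 0,"az": 0}

```text
t: 7.65
position: [0.5703, 0.2315, 0.0411]
tcp_rot: [[-0.986, -0.167, -0.0], [-0.167, 0.986, -0.0], [0.0, -0.0, -1.0]]
force: [-0.6, 0.1, -4.7]
width: 0.0492
gripper_force: 64.2
```

Emit:
jog_arm:
  targets:
    - {"tx": 0,"ty": 0,"tz": 0.2,"ax": 0,"ay": 0,"az": 0}
    - {"tx": 0,"ty": 0,"tz": 0.2,"ax": 0,"ay": 0,"az": 0}
    - {"tx": 0,"ty": 0,"tz": 0.2,"ax": 0,"ay": 0,"az": 0}
    - {"tx": 0,"ty": 0,"tz": 0,"ax": 0,"ay": 0,"az": 0}

```text
t: 8.15
position: [0.5703, 0.2315, 0.0349]
tcp_rot: [[-0.986, -0.167, -0.0], [-0.167, 0.986, -0.0], [0.0, -0.0, -1.0]]
force: [-0.4, -0.1, -4.4]
width: 0.0491
gripper_force: 64.2
```

Emit:
jog_arm:
  targets:
    - {"tx": 0,"ty": 0,"tz": 0.15,"ax": 0,"ay": 0,"az": 0}
    - {"tx": 0,"ty": 0,"tz": 0.1,"ax": 0,"ay": 0,"az": 0}
    - {"tx": 0,"ty": 0,"tz": 0,"ax": 0,"ay": 0,"az": 0}

```text
t: 8.52
position: [0.5702, 0.2315, 0.0342]
tcp_rot: [[-0.986, -0.167, -0.001], [-0.167, 0.986, -0.0], [0.001, -0.0, -1.0]]
force: [-4.9, -1.7, 6.0]
width: 0.0495
gripper_force: 65.5
```

Contact came at TCP z = 0.0342, which is 12 mm above the grasp height, so the block is seated. Releasing it.

Emit:
jog_arm:
  targets:
    - {"tx": 0,"ty": 0,"tz": 0,"ax": 0,"ay": 0,"az": 0}
    - {"tx": 0,"ty": 0,"tz": 0,"ax": 0,"ay": 0,"az": 0}
    - {"tx": 0,"ty": 0,"tz": 0,"ax": 0,"ay": 0,"az": 0}
    - {"tx": 0,"ty": 0,"tz": 0,"ax": 0,"ay": 0,"az": 0}
    - {"tx": 0,"ty": 0,"tz": -2,"ax": 0,"ay": 0,"az": 0}
    - {"tx": 0,"ty": 0,"tz": -5,"ax": 0,"ay": 0,"az": 0}
    - {"tx": 0,"ty": 0,"tz": -5,"ax": 0,"ay": 0,"az": 0}
    - {"tx": 0,"ty": 0,"tz": -5,"ax": 0,"ay": 0,"az": 0}
    - {"tx": 0,"ty": 0,"tz": -4,"ax": 0,"ay": 0,"az": 0}
    - {"tx": 0,"ty": 0,"tz": 0,"ax": 0,"ay": 0,"az": 0}
  fingers: 1

```text
t: 9.78
position: [0.5736, 0.2327, 0.2496]
tcp_rot: [[-0.986, -0.167, 0.011], [-0.167, 0.986, 0.004], [-0.012, 0.002, -1.0]]
force: [0.6, -0.2, 0.8]
width: 0.0855
gripper_force: 0.0
```

Run:
```python
from h import *
o=r.get_obs();im=r.read_camera("wrist");cv2.imwrite("pics/w_seated.png",im[:,:,::-1]);np.savez("w_seated.npz",position=o["position"],tcp_rot=o["tcp_rot"]);print(o["t"],o["position"],o["tcp_rot"],o["joint_pos"],o["force"])
C=cam("wrist",o);g=cv2.cvtColor(im,cv2.COLOR_RGB2GRAY).astype(float)
# nominal block pose; predicted corner pixels and ring
c=np.array([.5645,.23]);th=np.radians(9.6);Rz=np.array([[np.cos(th),-np.sin(th)],[np.sin(th),np.cos(th)]])
W=lambda x,y,z:np.r_[c+Rz@[x,y],z+.012]
for a in((-.045,.025,.03),(-.045,-.025,.03),(.045,.025,.063),(.045,-.025,.063)):print(a,proj(C,W(*a)))
u,v=proj(C,W(.01,-.009,.05)).astype(int);print("ring pred",u,v)
k=22;a=g[v-k:v+k,u-k:u+k]
b=cv2.adaptiveThreshold(a.astype(np.uint8),255,0,1,21,8)
cs=[q for q in cv2.findContours(b,1,1)[0] if len(q)>15]
for q in cs:
    e=cv2.fitEllipse(q);print((e[0][0]+u-k,e[0][1]+v-k),e[1],onz(C,(e[0][0]+u-k,e[0][1]+v-k),.062))
ui,vi=proj(C,W(0,0,.0465)).astype(int)
gx=np.abs(cv2.Sobel(cv2.GaussianBlur(g,(3,3),0),-1,1,0))
for vv in range(vi-40,vi+41,20):
    L=gx[vv,ui-45:ui];R_=gx[vv,ui:ui+45];print(vv,ui-45+np.argmax(L),ui+np.argmax(R_))
print("vertical profile",vi,g[vi-75:vi+75:1,ui].astype(int))
```

```text
9.775 [0.5736 0.2327 0.2496] [[-0.9858 -0.1673  0.0111]
 [-0.1673  0.9859  0.0036]
 [-0.0116  0.0017 -0.9999]] [ 18.0475  16.2336  94.5663   0.0004  68.5288 -81.5827] [ 0.5919 -0.1656  0.8357]
(-0.045, 0.025, 0.03) [346.4083 153.1687]
(-0.045, -0.025, 0.03) [289.7349 153.2015]
(0.045, 0.025, 0.063) [346.7925 261.8899]
(0.045, -0.025, 0.063) [289.5396 261.9489]
ring pred 307 219
(np.float64(308.3611526489258), np.float64(220.34823417663574)) (13.773260116577148, 13.933666229248047) [0.5767 0.2234 0.062 ]
(np.float64(308.48025703430176), np.float64(220.31311416625977)) (16.75787925720215, 17.080211639404297) [0.5766 0.2235 0.062 ]
(np.float64(288.0), np.float64(218.5)) (6.478311061859131, 65.89781951904297) [0.578  0.2055 0.062 ]
167 276 362
187 276 361
207 277 360
227 291 359
247 278 359
vertical profile 207 [ 57  55  59  55  60  59  57  59  57  57  57  59  58  58  58  59  56  57
  56  57  59  59  62  75  98 104 108 107 109 107 109 107 106 107 106 108
 107 107 109 111 108 110 116 163 162 163 163 162 162 161 160 160 157 140
 141 141 143 139 141 143 141 144 143 144 142 142 143 142 144 143 144 142
 143 144 142 142 144 143 141 141 142 142 142 143 142 142 143 141 139 141
 140 145 145 144 141 143 142 140 141 141 142 143 142 142 143 144 143 146
 145 146 145 147 146 148 148 148 147 149 149 148 147 149 147 147 147 147
 147 150 152 149  98 132 137 138 141 143 142 140 144 146 147 148 150 150
 150 150 151 152 154 155]
```

The ring on the seated block is at (0.5766, 0.2235, 0.062), which agrees with the placement. Now to the probe.

Emit:
jog_arm:
  targets:
    - {"tx": 1.67,"ty": -5.44,"tz": 0,"ax": 0,"ay": 0,"az": 0}
    - {"tx": 1.67,"ty": -5.44,"tz": 0,"ax": 0,"ay": 0,"az": 0}
    - {"tx": 1.67,"ty": -5.44,"tz": 0,"ax": 0,"ay": 0,"az": 0}
    - {"tx": 1.67,"ty": -5.44,"tz": 0,"ax": 0,"ay": 0,"az": 0}
    - {"tx": 1.67,"ty": -5.44,"tz": 0,"ax": 0,"ay": 0,"az": 0}
    - {"tx": 1.67,"ty": -5.44,"tz": 0,"ax": 0,"ay": 0,"az": 0}
    - {"tx": 1.67,"ty": -5.44,"tz": 0,"ax": 0,"ay": 0,"az": 0}
    - {"tx": 1.67,"ty": -5.44,"tz": 0,"ax": 0,"ay": 0,"az": 0}
    - {"tx": 1.67,"ty": -5.44,"tz": 0,"ax": 0,"ay": 0,"az": 0}
    - {"tx": 0,"ty": 0,"tz": 0,"ax": 0,"ay": 0,"az": 0}

```text
t: 11.08
position: [0.5024, -0.2795, 0.2413]
tcp_rot: [[-0.987, -0.162, -0.002], [-0.162, 0.987, 0.0], [0.002, 0.001, -1.0]]
force: [0.2, 0.5, -0.7]
width: 0.0855
gripper_force: 0.0
```

Run:
```python
from h import *
o=r.get_obs();im=r.read_camera("wrist");cv2.imwrite("pics/w_probe.png",im[:,:,::-1]);np.savez("w_probe.npz",position=o["position"],tcp_rot=o["tcp_rot"]);print(o["t"],o["position"],o["tcp_rot"],o["joint_pos"],o["force"])
```

```text
11.075 [ 0.5024 -0.2795  0.2413] [[-0.9868 -0.1619 -0.0024]
 [-0.1619  0.9868  0.0004]
 [ 0.0023  0.0008 -1.    ]] [ -33.3983   12.3075  100.4788   -0.0611   67.3396 -132.6928] [ 0.1797  0.4821 -0.6582]
```

View pics/w_probe.png

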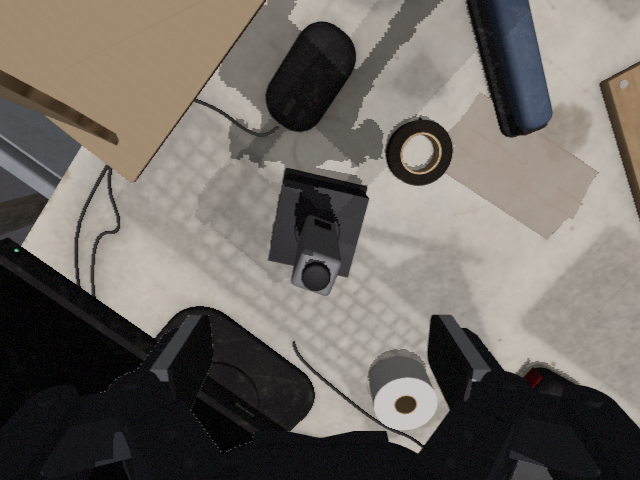

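The cap is at (316,276). The grip-top square runs roughly (304,248), (341,258), (331,294), (292,284), turned about 15° in the image, and the holder is turned about 11°. Now refining numerically.

Run:
```python
from h import *
o=dict(np.load("w_probe.npz"));C=cam("wrist",o)
im=cv2.imread("pics/w_probe.png");g=cv2.cvtColor(im,cv2.COLOR_BGR2GRAY)
for v in range(236,304,3):print(v," ".join("%3d"%x for x in g[v,286:350:2]))
```

```text
236  53  53  53  54  56  47  53  39  43  39  47  45  45  45  47  42  46  43  44  46  42  42  43  45  46  42  39  59  62  60  61  57
239  56  55  55  56  55  40  53  39  38  41  45  43  46  44  46  44  44  43  45  44  47  42  44  44  47  40  42  61  59  58  59  59
242  54  53  49  53  53  53  38  44  39  42  41  43  43  44  42  42  45  45  46  39  44  41  44  45  47  47  52  59  65  61  55  57
245  53  54  52  55  54  53  39  39  39  39  47  43  39  42  44  43  45  44  43  44  44  44  43  47  46  45  47  64  69  68  65  65
248  48  53  53  54  52  50  41  42  38  43  43  42  44  44  43  42  45  40  42  47  40  45  44  44  43  43  42  64  66  66  69  64
251  49  50  52  50  53  43  40  41  51  59  57  61  57  53  54  41  44  41  43  43  42  42  37  45  43  43  42  62  64  68  67  64
254  54  50  48  51  50  41  38  41  92  87  76  64  58  64 107  99  91  74  65  47  44  42  45  44  46  45  45  59  62  65  65  66
257  50  49  52  53  51  36  37  76 108 133 139 139 139 139 140 134 127 119 111 102  92  83  69  47  43  44  43  49  64  62  62  63
260  47  51  50  52  47  39  55  94 121 135 
[... 1235 characters left out ...]
 105 154 166 160 155 154 161 169 174 175
290 163 156 155 154 154 163 166 161 155 151 153 132  89  54  37  40  43  83 127 127 130 115 101 173 171 171 169 159 153 158 162 166
293 161 156 152 151 155 154 159 154 151 155 161 166 169 168 169 156 114 110 117 125 123 105 160 173 170 170 163 151 152 157 154 155
296 153 152 154 161 164 161 155 152 157 163 167 168 170 171 170 170 166 160 152 153 156 160 166 167 165 160 153 157 165 173 170 162
299 154 156 159 168 172 169 164 156 155 161 166 171 172 174 168 164 159 155 157 159 155 154 156 160 157 159 165 170 173 175 174 171
302 160 167 172 175 177 172 169 164 158 151 155 158 165 165 158 150 152 160 169 170 169 168 161 150 152 158 167 174 177 175 177 175
```

Run:
```python
from h import *
o=dict(np.load("w_probe.npz"));C=cam("wrist",o);R=o["tcp_rot"];p=o["position"]
for uv,z in(((315.8,278),.168),((314.9,274),.161)):
    X=onz(C,uv,z);print("wrist",X,R.T@(X-p)*100)
# flats in world -> yaw relative to the tool
for a,b in(((300,257),(291.5,281)),((339.5,266),(329,293)),((304,252),(340,263)),((300,287.5),(317,293))):
    d=R.T@(onz(C,a,.161)-onz(C,b,.161));print("deg",np.degrees(np.arctan2(d[1],d[0])),np.linalg.norm(d))
# independent: top+scene cap
im=cv2.imread("pics/top0.png")[:,:,::-1];g=cv2.cvtColor(im,cv2.COLOR_RGB2GRAY)
T=cam("top");S=cam("scene")
X=onz(C,(315.8,278),.168);print("pred top",proj(T,X),"scene",proj(S,X))
u,v=proj(T,X).astype(int);print(g[v-9:v+10,u-12:u+13])
```

```text
wrist [ 0.5096 -0.2806  0.168 ] [-0.7162 -0.2329  7.3256]
wrist [ 0.51   -0.2812  0.161 ] [-0.7394 -0.295   8.0255]
deg 19.40904708996069 0.01646163186454933
deg 19.328099387791585 0.01884955767264539
deg -72.04571090369353 0.02273479950697959
deg -70.49519375556106 0.011101149443307971
pred top [493.7036 239.4193] scene [431.9661 304.8804]
[[ 45  44  45  44  44  43  43  44  44  44  44  42  54 119 174 169 167 170
  173 177 179 180 187 182 174]
 [ 45  45  45  44  44  44  44  44  43  44  44  42  54 118 172 167 167 170
  173 173 173 174 178 177 177]
 [ 45  45  45  44  44  44  43  40  40  44  44  43  60 137 170 164 168 173
  173 173 174 174 172 172 175]
 [ 33  40  46  46  46  47  56 112 120 122 108  78  74 122 149 166 168 175
  175 176 176 174 171 175 174]
 [ 44  46  47  47  47  48  68 137 160 159 152 143 133 134 136 149 143 149
  177 178 176 173 172 174 172]
 [ 48  48  48  47  47  49  77 143 165 160 112 100  94  85  90 128 146 147
  154 174 173 171 171 172 170]
 [ 48  48  48  47  47  53  96 149 159  97  54  50  47  38  46  80 132 148
  130 172 171 171 169 170 171]
 [ 48  47  47  47  48 
[... 538 characters left out ...]
61 132  27  37  41  39  37  67 135 134
  191 195 199 198 191 177 170]
 [ 48  46  45  43  46  82 144 158 162 160 135  60  42  63  73 137 150 132
  188 195 200 202 195 183 173]
 [ 42  42  42  41  40  56  97 110 127 134 138 116 124 131 137 154 150 151
  182 190 197 198 193 185 175]
 [ 40  40  40  41  40  40  49  56  69  73  79  81  96 105 123 131 142 169
  176 182 191 196 192 183 174]
 [ 23  26  30  32  37  40  40  40  41  40  40  42  59 111 135 136 168 175
  173 177 187 193 186 177 172]
 [ 23  20  22  22  30  28  30  42  43  42  42  42  62 144 166 168 180 180
  175 175 184 187 179 169 165]
 [ 24  20  20  23  24  23  25  43  43  44  42  42  63 148 174 179 186 187
  181 181 186 182 176 168 165]]
```

Wrist and top cameras agree on the cap: (0.5098, -0.281), with the flats turned +19° from the tool. Aligning first, then descending.

Emit:
jog_arm:
  targets:
    - {"tx": -0.72,"ty": -0.26,"tz": 0,"ax": 0,"ay": 0,"az": 0}
    - {"tx": 0,"ty": 0,"tz": 0,"ax": 0,"ay": 0,"az": 9.5}
    - {"tx": 0,"ty": 0,"tz": 0,"ax": 0,"ay": 0,"az": 9.5}
    - {"tx": 0,"ty": 0,"tz": 0,"ax": 0,"ay": 0,"az": 0}
    - {"tx": 0,"ty": 0,"tz": 0,"ax": 0,"ay": 0,"az": 0}

```text
t: 11.75
position: [0.5121, -0.2765, 0.2426]
tcp_rot: [[-0.987, 0.159, -0.0], [0.159, 0.987, 0.0], [0.0, 0.0, -1.0]]
force: [0.3, 0.4, 0.4]
width: 0.0854
gripper_force: 0.0
```

Run:
```python
from h import *
o=r.get_obs();im=r.read_camera("wrist");cv2.imwrite("pics/w_probe2.png",im[:,:,::-1]);C=cam("wrist",o);R=o["tcp_rot"];p=o["position"]
print(p,R,R.T@(np.array([.5098,-.2809,.168])-p)*100)
g=cv2.cvtColor(im,cv2.COLOR_RGB2GRAY);u,v=proj(C,[.5098,-.2809,.168]).astype(int);print(u,v)
for k in range(v-30,v+24,3):print(k," ".join("%3d"%x for x in g[k,u-32:u+32:2]))
```

```text
[ 0.5121 -0.2765  0.2426] [[-0.9873  0.1589 -0.0002]
 [ 0.1589  0.9873  0.0003]
 [ 0.0003  0.0003 -1.    ]] [ 0.153  -0.4747  7.4612]
311 263
233  44  46  49  48  47  49  50  43  46  42  48  45  46  42  45  47  49  47  43  44  43  45  46  44  42  45  46  55  57  58  59  57
236  46  49  48  48  48  51  52  45  42  47  46  47  47  42  46  47  46  47  43  44  41  44  46  46  43  46  46  52  56  57  56  56
239  45  47  46  50  49  48  44  48  56  58  58  57  56  54  55  54  57  54  57  53  51  51  55  50  50  52  50  49  52  57  57  56
242  49  45  48  48  48  47  46  58  62  62  62  63  60  61  62  59  60  64  61  61  62  58  62  59  70  63  59  45  53  56  55  54
245  44  46  44  46  46  46  48  57  62  61  64  66  60  62  64  63  64  59  63  61  64  63  61  62 141 104 102  74  54  55  56  54
248  45  40  48  49  47  45  47  55  63  61  62  59  59  34   6   6   4  14   3  14  48 137 142 139 141 136 113  71  55  51  49  56
251  45  46  42  47  47  47  48  57  63  62  63  46   2  10  17  10  21  14  17  15  14   6  53 140 142 135 112  68  54  51  52  52
254  44  47  47  45  46  47  44  5
[... 717 characters left out ...]
  33 115 133 121 100 157 178 178 176 173
272 136 139 140 141 145 147  89 100 116 121 122  96  30  37  37  33  34  39  35  40  37  43 125 132 132 118  98 160 173 177 176 170
275 141 137 134 136 137 138 137  96 111 113 115 114 118  96  48  30  31  32  40  57 119 128 129 133 131 118 106 160 164 166 172 166
278 151 148 145 144 140 136 135 138 141 143 146 146 146 147 140 133 138 145 133 124 155 151 152 120 126 150 157 159 157 154 159 156
281 172 168 167 147 146 147 151 148 140 136 136 135 136 141 140 142 145 167 169 170 169 166 163 157 152 157 168 169 168 168 165 162
284 174 174 171 168 170 172 172 150 143 140 142 145 143 137 139 159 159 159 159 159 164 167 160 151 153 160 166 169 172 172 173 169
```

Aligned now: the square's edges are upright at u≈292 and 332, and the cap is centred at about (312,263). Correcting tx +0.15, ty -0.43 and descending.

Emit:
jog_arm:
  targets:
    - {"tx": 0.15,"ty": -0.43,"tz": 0,"ax": 0,"ay": 0,"az": 0}
    - {"tx": 0,"ty": 0,"tz": 2,"ax": 0,"ay": 0,"az": 0}
    - {"tx": 0,"ty": 0,"tz": 2.5,"ax": 0,"ay": 0,"az": 0}
    - {"tx": 0,"ty": 0,"tz": 2.5,"ax": 0,"ay": 0,"az": 0}
    - {"tx": 0,"ty": 0,"tz": 2.5,"ax": 0,"ay": 0,"az": 0}
    - {"tx": 0,"ty": 0,"tz": 1.7,"ax": 0,"ay": 0,"az": 0}
    - {"tx": 0,"ty": 0,"tz": 0.5,"ax": 0,"ay": 0,"az": 0}
    - {"tx": 0,"ty": 0,"tz": 0,"ax": 0,"ay": 0,"az": 0}

```text
t: 12.8
position: [0.5097, -0.2818, 0.126]
tcp_rot: [[-0.987, 0.163, 0.0], [0.163, 0.987, -0.0], [-0.0, -0.0, -1.0]]
force: [-0.9, -0.1, 0.3]
width: 0.0855
gripper_force: 0.0
```

Emit:
jog_arm:
  targets:
    - {"tx": 0,"ty": 0,"tz": 0,"ax": 0,"ay": 0,"az": 0}
    - {"tx": 0,"ty": 0,"tz": 0,"ax": 0,"ay": 0,"az": 0}
    - {"tx": 0,"ty": 0,"tz": 0,"ax": 0,"ay": 0,"az": 0}
    - {"tx": 0,"ty": 0,"tz": 0,"ax": 0,"ay": 0,"az": 0}
    - {"tx": 0,"ty": 0,"tz": 0,"ax": 0,"ay": 0,"az": 0}
    - {"tx": 0,"ty": 0,"tz": 0,"ax": 0,"ay": 0,"az": 0}
    - {"tx": 0,"ty": 0,"tz": 0,"ax": 0,"ay": 0,"az": 0}
  fingers: 0

```text
t: 13.68
position: [0.5099, -0.2818, 0.1264]
tcp_rot: [[-0.987, 0.163, 0.001], [0.163, 0.987, -0.0], [-0.001, -0.0, -1.0]]
force: [-1.0, 1.1, 4.5]
width: 0.0258
gripper_force: 59.3
```

Emit:
jog_arm:
  targets:
    - {"tx": 0,"ty": 0,"tz": -0.5,"ax": 0,"ay": 0,"az": 0}
    - {"tx": 0,"ty": 0,"tz": -1.5,"ax": 0,"ay": 0,"az": 0}
    - {"tx": 0,"ty": 0,"tz": -2,"ax": 0,"ay": 0,"az": 0}
    - {"tx": 0,"ty": 0,"tz": -2.5,"ax": 0,"ay": 0,"az": 0}
    - {"tx": 0,"ty": 0,"tz": -2.5,"ax": 0,"ay": 0,"az": 0}
    - {"tx": 0,"ty": 0,"tz": -2.5,"ax": 0,"ay": 0,"az": 0}
    - {"tx": 0,"ty": 0,"tz": -1.5,"ax": 0,"ay": 0,"az": 0}
    - {"tx": 0,"ty": 0,"tz": 0,"ax": 0,"ay": 0,"az": 0}
    - {"tx": 0,"ty": 0,"tz": 0,"ax": 0,"ay": 0,"az": 0}

```text
t: 14.8
position: [0.5088, -0.2812, 0.2546]
tcp_rot: [[-0.987, 0.163, -0.002], [0.163, 0.987, 0.001], [0.002, 0.001, -1.0]]
force: [-0.2, 0.5, -1.2]
width: 0.0252
gripper_force: 58.7
```

Run:
```python
from h import *
o=r.get_obs();im=r.read_camera("wrist");s=r.read_camera("scene");t=r.read_camera("top")
for n,i in(("w_h2",im),("s_h2",s),("t_h2",t)):cv2.imwrite(f"pics/{n}.png",i[:,:,::-1])
np.savez("w_h2.npz",position=o["position"],tcp_rot=o["tcp_rot"])
R=o["tcp_rot"];p=o["position"];print(p,R,o["force"],o["torque"],o["width"],o["joint_pos"])
S=cam("scene");T=cam("top")
for z in(-.037,.075,.09,.1134):print(z,"scene",proj(S,p+R[:,2]*z),"top",proj(T,p+R[:,2]*z))
# wrist: cap rim + collar as tool coordinates
C=cam("wrist",o);g=cv2.cvtColor(im,cv2.COLOR_RGB2GRAY)
for z in(-.0416,0.03,.0654):print("wrist",z,proj(C,p+R[:,2]*z))
u,v=proj(C,p+R[:,2]*.0654).astype(int)
for k in range(v-50,v+30,4):print(k," ".join("%3d"%x for x in g[k,u-60:u+62:4]))
u,v=proj(S,p+R[:,2]*.1134).astype(int);q=cv2.cvtColor(s,cv2.COLOR_RGB2GRAY)
print("scene patch",u,v)
for k in range(v-30,v+12,2):print(k," ".join("%3d"%x for x in q[k,u-16:u+17]))
```

```text
[ 0.5088 -0.2812  0.2546] [[-0.9866  0.1629 -0.0018]
 [ 0.1629  0.9866  0.0012]
 [ 0.002   0.0009 -1.    ]] [-0.2463  0.5017 -1.2404] [ 0.0368  0.0005 -0.003 ] 0.025156571791932463 [ -33.2167   12.2983   98.8779   -0.0009   68.9475 -113.8417]
-0.037 scene [444.4791 267.8266] top [516.462  236.8947]
0.075 scene [432.9531 302.1213] top [495.8268 239.6359]
0.09 scene [431.5669 306.2458] top [493.411  239.9568]
0.1134 scene [429.4699 312.4852] top [489.7826 240.4389]
wrist -0.0416 [318.8146 405.0894]
wrist 0.03 [319.2084 298.6823]
wrist 0.0654 [319.3085 271.6227]
221 152 160 161 152 143 106  52  55  57  56  59  53  13  12  13   3  14   3   4  19  64  65  72  74  74  76 164 170 174 183 187
225 148 153 154 147 139 128  52  55  55  55  56  55  20   3   9  10   5  10  13  44  63  66  66  66  64  67 160 163 163 164 173
229 138 149 146 148 150 157  51  53  56  56  56  58  41  22  15  11   1  15  21  62  61  66  66  66  65  64 160 159 167 169 165
233 143 141 137 150 145 145  51  54  53  55  58  58  57  53  17  20  22  18  60  63  61  63  62  63  65  63 161 159 160 162 162
237 143 137 134 141 13
[... 4201 characters left out ...]
 185 186 189 190 187
314 187 186 181 183 191 185 150  91  88 132 167 179 179 182 183 183 172 166 171 178 183 184 188 183 180 175 176 183 189 192 194 194 191
316 196 193 188 174 139  90  69  65  68  71  75 110 150 178 190 193 192 190 184 179 176 176 177 181 180 179 180 180 180 187 187 186 182
318 197 185 144  90  72  70  68  71  71  66  66  71  66  83 135 178 190 186 183 178 174 175 184 188 191 191 190 189 184 177 174 173 176
320 133  77  68  68  71  68  69  67  70  69  65  69  66  68  69  76 109 148 173 182 185 184 180 185 187 188 187 188 185 180 176 179 188
322  71  69  72  68  73  69  69  68  66  70  66  66  65  70  66  62  67  64  87 136 182 191 183 179 179 180 178 174 174 174 174 178 184
```

The scene camera shows the tip at (430,313) against a prediction of (429.5,312.5), so the tip offset of 113 mm along tool z holds. Travelling to the block and tilting 20°.

Emit:
jog_arm:
  targets:
    - {"tx": 0.5,"ty": 4,"tz": 0,"ax": 0,"ay": 0,"az": 0}
    - {"tx": 0.7,"ty": 5.6,"tz": 0,"ax": 0,"ay": 0,"az": 0}
    - {"tx": 0.7,"ty": 5.6,"tz": 0,"ax": 0,"ay": 0,"az": 0}
    - {"tx": 0.7,"ty": 5.6,"tz": 0,"ax": 0,"ay": 0,"az": 0}
    - {"tx": 0.7,"ty": 5.6,"tz": 0,"ax": 0,"ay": 0,"az": 0}
    - {"tx": 0.7,"ty": 5.6,"tz": 0,"ax": 0,"ay": 0,"az": 0}
    - {"tx": 0.7,"ty": 5.6,"tz": 0,"ax": 0,"ay": 0,"az": 0}
    - {"tx": 0.7,"ty": 5.6,"tz": 0,"ax": 0,"ay": 0,"az": 0}
    - {"tx": 0.7,"ty": 5.6,"tz": 0,"ax": 0,"ay": 0,"az": 0}
    - {"tx": 0,"ty": 0,"tz": 0,"ax": 0,"ay": 0,"az": 0}

```text
t: 16.2
position: [0.5281, 0.2136, 0.255]
tcp_rot: [[-0.988, 0.158, -0.001], [0.158, 0.988, 0.001], [0.001, 0.001, -1.0]]
force: [0.8, -0.2, -1.7]
width: 0.0253
gripper_force: 59.8
```

Emit:
jog_arm:
  targets:
    - {"tx": 0,"ty": 0,"tz": 0,"ax": -2.15,"ay": -6.3,"az": 0}
    - {"tx": 0,"ty": 0,"tz": 0,"ax": -2.15,"ay": -6.3,"az": 0}
    - {"tx": 0,"ty": 0,"tz": 0,"ax": -2.2,"ay": -6.3,"az": 0}
    - {"tx": 0,"ty": 0,"tz": 0,"ax": 0,"ay": 0,"az": 0}
    - {"tx": 0,"ty": 0,"tz": 0,"ax": 0,"ay": 0,"az": 0}

```text
t: 16.82
position: [0.5293, 0.2094, 0.256]
tcp_rot: [[-0.931, 0.144, 0.336], [0.173, 0.983, 0.056], [-0.323, 0.111, -0.94]]
force: [-0.3, -0.1, -1.7]
width: 0.0254
gripper_force: 59.8
```

```bash
cat > a.py <<'E'
from h import *
from scipy.spatial.transform import Rotation as Ro
o=r.get_obs();R=o["tcp_rot"];p=o["position"]
spot=np.array([.5766,.2235,.062]);th=np.radians(9.6);n=np.array([-np.cos(th)*.342,-np.sin(th)*.342,.9397])
ax=np.cross(R[:,2],-n);ang=np.degrees(np.arcsin(np.linalg.norm(ax)));ax=R.T@ax/np.linalg.norm(ax)*ang
tip=p+R[:,2]*.1134
print("t",o["t"],"p",p,"turn needed (tool deg)",ax,"tip",tip,"height over face mm",(tip-spot)@n*1000)
e=spot-tip;print("shift to spot, tool cm",R.T@e*100,"force",o["force"],"along n",o["force"]@n,o["width"],o["joint_pos"])
E
python3 a.py
```

```text
t 16.825 p [0.5293 0.2094 0.256 ] turn needed (tool deg) [-0.0405 -0.0495  0.    ] tip [0.5674 0.2158 0.1494] height over face mm 85.70218807656356
shift to spot, tool cm [ 2.1026 -0.0748  8.5721] force [-0.2812 -0.0943 -1.6904] along n -1.4882810669158395 0.025403007925091876 [ 18.9138   0.2356 114.3467  -4.4451  45.8111 -59.1361]
```

Emit:
jog_arm:
  targets:
    - {"tx": 1.1,"ty": -0.07,"tz": 2,"ax": 0,"ay": 0,"az": 0}
    - {"tx": 1.0,"ty": 0,"tz": 3,"ax": 0,"ay": 0,"az": 0}
    - {"tx": 0,"ty": 0,"tz": 1.7,"ax": 0,"ay": 0,"az": 0}
    - {"tx": 0,"ty": 0,"tz": 0,"ax": 0,"ay": 0,"az": 0}
    - {"tx": 0,"ty": 0,"tz": 0,"ax": 0,"ay": 0,"az": 0}

```text
t: 17.45
position: [0.5331, 0.2168, 0.1871]
tcp_rot: [[-0.93, 0.143, 0.339], [0.173, 0.983, 0.057], [-0.325, 0.112, -0.939]]
force: [-0.5, 0.8, -1.4]
width: 0.025
gripper_force: 59.7
```

```bash
python3 a.py
python3 - <<'E'
from h import *
o=r.get_obs();R=o["tcp_rot"];p=o["position"];tip=p+R[:,2]*.1134
spot=np.array([.5766,.2235,.062])
S=cam("scene");s=r.read_camera("scene");q=cv2.cvtColor(s,cv2.COLOR_RGB2GRAY);cv2.imwrite("pics/s_h3.png",s[:,:,::-1])
print("tip",proj(S,tip),"nose",proj(S,tip-R[:,2]*.014),"spot",proj(S,spot))
u,v=proj(S,tip).astype(int)
for k in range(v-10,v+16):print(k,u-16," ".join("%3d"%x for x in q[k,u-16:u+17]))
E
```

```text
t 17.45 p [0.5331 0.2168 0.1871] turn needed (tool deg) [0.0414 0.0854 0.    ] tip [0.5715 0.2233 0.0806] height over face mm 19.2025173802912
shift to spot, tool cm [ 0.1354 -0.1161  1.92  ] force [-0.4931  0.768  -1.4221] along n -1.2138499531978983 0.025026930989320274 [ 19.6125   6.0474 117.1451  -5.6602  37.1294 -57.0831]
tip [282.5802 199.7952] nose [281.2172 197.3182] spot [284.273  203.6904]
189 266 188 180 175 166 132  81  68  71  73  73  75  71  71  73  77  74  72  75  68 104 154 170 168 165 164 165 166 167 167 166 164 163 164
190 266 187 183 175 173 163 127  60  68  77  75  75  72  73  73  76  72  74  74  72  90 144 170 169 165 165 166 167 169 170 168 169 167 167
191 266 178 174 174 172 165 126  54  63  79  73  74  73  72  73  70  74  73  72  66  80 141 174 168 166 165 168 169 170 170 170 171 169 170
192 266 173 174 173 172 160 115  49  59  68  74  73  73  71  74  74  72  72  61  62  75 140 175 174 170 168 169 170 170 171 171 171 169 169
193 266 172 175 177 175 158 115  50  56  63  71  73  73  74  73  74  68  64  56  58 100 153 176 176 176 175 170 164 169 167 167 169 169 1
[... 2242 characters left out ...]

210 266 196 185 171 173 170 164 164 162 158 142 123 101  99 102 101 101 101 129 155 157 147 115  89  92  92  90  93  89  93  85  88  89  93
211 266 193 173 155 159 160 155 155 142 116 104  98 100  99 100  97 100 101 113 143 154 132  92  89  87  90  92  93  93  88  87  87  89  91
212 266 190 169 157 155 156 156 141 113  99 101  98  97 102 102  98  99 101  98 133 141 102  88  90  93  91  90  90  89  83  86  83  85  93
213 266 174 160 156 155 157 143 110  99 102 101 100 100  99  97 102  98 102 100 114 109  88  91  90  90  90  90  90  86  84  86  80  92  95
214 266 159 158 155 156 153 135  99  98  99 100  98 100 101 102  99 100 101  97  95  88  96  95  88  92  89  85  86  88  80  72  83  95 101
```

Run:
```python
from h import *
S=cam("scene");spot=np.array([.5766,.2235,.062]);th=np.radians(9.6);n=np.array([-np.cos(th)*.342,-np.sin(th)*.342,.9397])
q=cv2.cvtColor(cv2.imread("pics/s_h2.png"),cv2.COLOR_BGR2GRAY).astype(float)
u0,v0=274,194;a=q[v0:v0+20,u0:u0+20]
for k in range(20):print(v0+k," ".join("%3d"%x for x in a[k]))
bg=cv2.medianBlur(a.astype(np.uint8),5).astype(float)
print(proj(S,spot))
y,x=np.mgrid[0:20,0:20];w=np.clip(176-a-8,0,40)*(np.hypot(x+u0-284.8,(y+v0-203.7))<5.2)
c=(u0+(w*x).sum()/w.sum(),v0+(w*y).sum()/w.sum());p,d=ray(S,c);X=p+d*((spot-p)@n)/(d@n);print(c,X,X-spot)
```

```text
194 176 177 176 178 177 179 182 179 177 179 179 179 179 179 181 180 180 177 178 176
195 179 177 174 169 169 178 178 176 176 177 179 179 180 181 181 179 179 179 182 180
196 178 175 165 164 180 179 177 176 178 179 181 180 184 180 179 178 179 179 180 180
197 177 174 171 173 180 176 177 178 180 179 182 182 180 178 178 179 182 180 180 180
198 175 168 170 178 178 178 179 180 179 179 181 180 179 178 178 179 180 179 179 179
199 166 166 178 177 178 179 180 181 179 183 181 179 179 179 178 180 181 181 180 178
200 171 173 180 177 179 178 179 180 180 180 179 178 178 179 180 180 180 181 181 168
201 170 178 176 176 179 179 179 180 181 179 176 170 175 179 179 181 180 182 174 139
202 174 178 179 177 178 179 179 180 175 164 159 163 161 169 179 182 181 181 155 104
203 177 178 178 178 179 179 179 180 167 159 171 172 159 158 174 181 184 168 122  93
204 177 178 180 180 181 179 178 180 165 162 179 178 170 159 172 180 169 132  96  97
205 179 180 181 180 179 178 179 178 166 156 174 172 156 163 180 180 150  99 101 102
206 179 180 181 179 178 177 178 179 175 165 160 152 153 175 182 167 121  95  97  99
207 179 179 179 178 178 178 178 179 178 178 170 169 173 185 170 134  95  94  95  95
208 180 180 177 178 177 179 177 180 180 178 179 180 181 177 151  98  92  94  97  96
209 179 177 177 179 178 178 179 180 179 181 179 178 180 165 119  90  93  95  97  96
210 178 177 177 180 179 180 179 180 179 180 180 179 168 132  95  94  95  96  97  97
211 176 178 181 179 180 179 180 179 178 178 180 176 149 100  93  92  95  98  96  95
212 178 178 178 179 180 179 178 179 180 178 180 163 117  92  90  93  96  99  93  91
213 177 178 180 179 177 178 177 180 178 179 167 130  94  94  95  98  96  96  93  90
[284.273  203.6904]
(np.float64(284.94520547945206), np.float64(204.26027397260273)) [0.5765 0.2207 0.0618] [-0.0001 -0.0028 -0.0002]
```

The ring in the clear scene view centres at (284.95,204.26), about 0.7 px from my projected spot, while the tip projects true. I'll use a compromise spot, go to about 3 mm above it and compare in the same camera.

Emit:
jog_arm:
  targets:
    - {"tx": 0.08,"ty": -0.21,"tz": 0.8,"ax": 0,"ay": 0,"az": 0}
    - {"tx": 0,"ty": 0,"tz": 0.5,"ax": 0,"ay": 0,"az": 0}
    - {"tx": 0,"ty": 0,"tz": 0.3,"ax": 0,"ay": 0,"az": 0}
    - {"tx": 0,"ty": 0,"tz": 0,"ax": 0,"ay": 0,"az": 0}
    - {"tx": 0,"ty": 0,"tz": 0,"ax": 0,"ay": 0,"az": 0}

```text
t: 18.12
position: [0.5362, 0.2156, 0.1705]
tcp_rot: [[-0.93, 0.143, 0.337], [0.172, 0.983, 0.057], [-0.323, 0.111, -0.94]]
force: [0.1, 0.1, -1.6]
width: 0.0253
gripper_force: 59.7
```

```bash
python3 a.py
python3 - <<'E'
from h import *
o=r.get_obs();R=o["tcp_rot"];p=o["position"];tip=p+R[:,2]*.1134
S=cam("scene");s=r.read_camera("scene");q=cv2.cvtColor(s,cv2.COLOR_RGB2GRAY);cv2.imwrite("pics/s_h4.png",s[:,:,::-1])
print("tip",proj(S,tip),"sph",proj(S,tip-R[:,2]*.004),"nose",proj(S,tip-R[:,2]*.014))
for k in range(192,212):print(k," ".join("%3d"%x for x in q[k,272:298]))
E
```

```text
t 18.125 p [0.5362 0.2156 0.1705] turn needed (tool deg) [ 0.0059 -0.0006 -0.    ] tip [0.5744 0.2221 0.064 ] height over face mm 2.6502113340649496
shift to spot, tool cm [-0.1148  0.1494  0.265 ] force [ 0.0767  0.0509 -1.6319] along n -1.5622533836637928 0.025318751332288256 [ 19.3466   7.7612 117.4591  -5.7576  35.1812 -57.1536]
tip [284.0206 203.8447] sph [283.6432 203.1589] nose [282.6904 201.4274]
192  70  70  77  75  79  68  72  73  68  70  72  75  70  78 142 174 175 171 168 168 172 173 172 171 170 169
193  86  66  72  73  77  74  71  74  74  76  72  75  70  69 117 164 177 178 176 170 163 169 168 170 170 170
194 135  81  67  74  77  74  70  72  75  74  77  75  73  67  82 145 178 179 177 175 174 172 157 159 171 174
195 158 113  61  68  76  75  74  73  75  70  71  75  75  70  64 140 175 177 176 177 179 177 171 166 167 175
196 157 107  58  64  75  73  73  72  71  71  74  74  70  67  66 122 166 175 177 176 179 176 179 175 162 161
197 155  95  56  61  68  73  73  72  74  73  74  67  64  62  69 132 171 175 178 176 177 176 177 166 134 153
198 149  92  55  54  63  72  73  76  71  73 
[... 767 characters left out ...]
 122 136 144 163 170 150  94  96  97  94  92 110 145
206 175 176 178 178 177 176 169 159 154 144 114  90  89 106 135 153 158 149 116  91  92  95  92  94 116 136
207 174 177 177 177 177 172 161 143 125 116  97  97  95 123 151 160 149 119  92  91  88  93  91  93 124 132
208 177 176 177 165 144 133 125 115  98  99  99  98  99 133 159 155 133  96  88  91  91  91  93  93 102 106
209 176 173 159 136 110  97  99  96 100 101 101 100 102 133 157 142 105  90  89  89  94  93  93  89  88  90
210 164 160 141 117 114 100 100  98  99 101 102  98 101 114 128 116  89  89  92  94  93  94  94  88  86  91
211 156 143 115 104 103  98 102 100  98  98 101 100  99 103  96  91  88  90  91  93  91  92  87  86  86  91
```

Emit:
jog_arm:
  targets:
    - {"tx": -0.1,"ty": 0,"tz": 0,"ax": 0,"ay": 0,"az": 0}
    - {"tx": 0,"ty": 0,"tz": 0,"ax": 0,"ay": 0,"az": 0}
    - {"tx": 0,"ty": 0,"tz": 0.15,"ax": 0,"ay": 0,"az": 0}
    - {"tx": 0,"ty": 0,"tz": 0.15,"ax": 0,"ay": 0,"az": 0}
    - {"tx": 0,"ty": 0,"tz": 0.15,"ax": 0,"ay": 0,"az": 0}
    - {"tx": 0,"ty": 0,"tz": 0,"ax": 0,"ay": 0,"az": 0}
    - {"tx": 0,"ty": 0,"tz": 0,"ax": 0,"ay": 0,"az": 0}

```text
t: 19.05
position: [0.5386, 0.2156, 0.1666]
tcp_rot: [[-0.93, 0.143, 0.337], [0.172, 0.983, 0.057], [-0.323, 0.111, -0.94]]
force: [-1.3, -0.5, -0.2]
width: 0.025
gripper_force: 59.9
```

```bash
cat > f.py <<'E'
from h import *
n=np.array([-.3372,-.0570,.9397]);f=[];P=[]
for i in range(10):
    r.read_camera("top");o=r.get_obs();f.append(o["force"]);P.append(o["position"])
f=np.array(f);print("F",f.mean(0),"along n",(f@n).mean(),"sd",(f@n).std(),"z-depth",np.mean(P,0)@n*1000,o["torque"])
E
python3 a.py; python3 f.py
```

```text
t 19.05 p [0.5386 0.2156 0.1666] turn needed (tool deg) [ 0.0001 -0.0076  0.    ] tip [0.5768 0.2221 0.0601] height over face mm -1.813369659923818
shift to spot, tool cm [-0.0201  0.1557 -0.1813] force [-1.2567 -0.5152 -0.1849] along n 0.27943012839648224 0.02496442044505481 [ 19.2569   8.3456 117.3225  -5.772   34.7374 -57.1991]
F [-0.6948 -0.0021  0.0013] along n 0.23563911130849852 sd 0.6147206177417003 z-depth -37.35042624263301 [-0.092   0.2751 -0.0362]
```

Emit:
jog_arm:
  targets:
    - {"tx": 0,"ty": 0,"tz": 0.12,"ax": 0,"ay": 0,"az": 0}
    - {"tx": 0,"ty": 0,"tz": 0.12,"ax": 0,"ay": 0,"az": 0}
    - {"tx": 0,"ty": 0,"tz": 0.1,"ax": 0,"ay": 0,"az": 0}
    - {"tx": 0,"ty": 0,"tz": 0,"ax": 0,"ay": 0,"az": 0}
    - {"tx": 0,"ty": 0,"tz": 0,"ax": 0,"ay": 0,"az": 0}

```text
t: 20.18
position: [0.5397, 0.2158, 0.1634]
tcp_rot: [[-0.93, 0.143, 0.337], [0.172, 0.983, 0.057], [-0.323, 0.111, -0.94]]
force: [-1.7, -0.0, 1.5]
width: 0.0251
gripper_force: 60.0
```

```bash
python3 a.py; python3 f.py; python3 f.py
```

```text
t 20.175 p [0.5397 0.2158 0.1634] turn needed (tool deg) [ 0.0022 -0.0048 -0.    ] tip [0.578  0.2223 0.0568] height over face mm -5.23998397522902
shift to spot, tool cm [-0.0179  0.1554 -0.524 ] force [-1.7138 -0.0097  1.4537] along n 1.9445039871158973 0.025065092408359014 [ 19.2319   8.7537 117.2976  -5.813   34.3506 -57.1626]
F [-1.1347 -0.157   1.6185] along n 1.912426391812613 sd 0.45454734344760933 z-depth -40.757077586266206 [-0.0642  0.349   0.0421]
F [-1.1503 -0.2119  1.2029] along n 1.530317699541814 sd 0.387603174910778 z-depth -40.78769594019803 [-0.0555  0.277  -0.0075]
```

The force is 3.2 N, so about 4.9 mm sprung, and geometry gives 5.2 mm. A quick scene check that the block stayed put and the tip is in the ring, then hand in.

Run:
```python
from h import *
s=r.read_camera("scene");q=cv2.cvtColor(s,cv2.COLOR_RGB2GRAY);cv2.imwrite("pics/s_end.png",s[:,:,::-1])
b=cv2.cvtColor(cv2.imread("pics/s_h2.png"),cv2.COLOR_BGR2GRAY)
for k in range(199,211):print(k," ".join("%3d"%x for x in q[k,276:298]))
print("block's right edge, before/after");
for k in(206,208,212,216,220):print(b[k,282:294],q[k,282:294])
```

```text
199  57  64  74  68  72  73  78  70  61  60  60  67 141 177 176 176 177 176 154 103 120 158
200  55  55  70  71  75  78  73  61  55  51  61  99 155 177 178 178 180 163 120  90 120 158
201  53  56  64  71  77  68  60  53  55  62  77 138 172 178 178 177 171 135  90  97 129 157
202  61  55  59  63  62  55  54  57  59  54 101 156 178 179 178 176 153 101  91  93 120 156
203 133  81  57  55  55  58  52  57  71  83 110 146 168 176 179 161 117  86  89  90 119 157
204 167 158 141 111  86  87  80  77  79  93 120 139 151 173 165 125  91  89  90  89 123 152
205 175 176 167 147 125 100  94  82  79  86 116 141 156 160 138  93  95  96  91  92 111 142
206 177 171 150 127 115 101  97  91  85  83 121 152 160 144 108  91  92  95  90  97 120 136
207 166 141 115 100 102 101 100  99  97  91 133 158 148 118  91  90  93  92  91  95 123 130
208 132 106 101 101 102  99 100 101 102 100 113 140 133  91  91  87  92  91  96  92 105 108
209 106  98 101 101 101  98 101 104  99 103 103 110 103  90  89  92  93  91  94  91  88  91
210 101 101 102  99  98 100  98 100  99 101 100  91  87  89  90  92  91  97  88  83  85  89
block's right edge, before/after
[175 165 160 152 153 175 182 167 121  95  97  99] [ 97  91  85  83 121 152 160 144 108  91  92  95]
[180 178 179 180 181 177 151  98  92  94  97  96] [100 101 102 100 113 140 133  91  91  87  92  91]
[180 178 180 163 117  92  90  93  96  99  93  91] [ 99  98 102  94  89  90  87  88  90  94  93  87]
[169 128  95  94  96  95  94  92  91  93  86  84] [100  93  85  89  88  90  88  87  88  87  84  78]
[ 95  88  90  88  88  93  92  86  85  98 106 109] [86 84 83 84 85 90 85 76 81 94 94 98]
```

```bash
python3 -c "
from rig import r
print(r.hand_in())"
```

```text
the job is handed in; nothing more can be done
None
```

I seated the block on both pegs and let it go, and handed in with the probe still held on the marked spot: tip in the ring, square to the face, sprung about 5 mm at about 3.2 N. I placed the tip from camera and arm measurements that disagreed by up to 2–3 mm and aimed between them; the hand-in returned no verdict.

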